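# Go / no-go check of a dough sheeter's bearing bush

## Task

The dough sheeter's bearing pedestal stands on the kitchen counter: check its brass bush for wear. Lift the plug gauge off its wooden rest, put the green go end fully home in the bore until its collar meets the bush, draw it out, then offer the red no-go end to the bore, pilot nose in, and push it straight with about 10 N for at least half a second to confirm that it will not enter. Be gentle: never load the pedestal with more than 25 N; at the end lay the gauge back in the notches of its rest without dropping it, let go, and leave everything else where it is.

Things in the scene. Friction and masses are not known exactly. Their poses are not given: they have to be found in the camera images.
- gauge: double-ended plug gauge, about 0.3 kg, 142 mm long, lying level. Origin: on its axis at mid-handle; x axis along it, towards the go end. Aluminium handle 24 x 24 mm square, its side faces upright. At x = +45 and -45 mm the handle ends in 4 mm thick collars 30 mm in diameter (inside those 45 mm): green at the go end (+x), red at the no-go end (-x).
- go_tip (a point): tip of the gauge's go end, on its axis, 77 mm from the gauge's origin. The go end is a steel pin 22.6 mm in diameter, 32 mm long from the green collar to this tip; its last 3 mm taper to 20 mm. Axes as the gauge.
- nogo_tip (a point): tip of the gauge's no-go end, on its axis, 65 mm from the gauge's origin. From the red collar: a steel pin 27 mm in diameter, 14 mm long, too big for the bore; then a pilot nose 20 mm in diameter, 6 mm long, which does enter, its last 2 mm tapered to 17 mm at this tip. Axes as the gauge.
- pedestal: fixed white bearing pedestal on a grey base plate 70 x 130 x 12 mm; housing 20 mm thick along its x, 90 mm wide, 100 mm tall (a screw head on top reaches 106 mm). Origin: centre of its underside. In the housing sits a round steel cartridge 57 mm in diameter with a brass bush, bored right through level along x; either side may be gauged. The cartridge is clamped and does not turn.
- bore (a point): housing centre, 60 mm above the counter, x along the bore. Bush and bore reach 12 mm either way along x, with flat end faces. The bore is 24 mm in diameter but NOT centred here: the cartridge is eccentric, so the bore's axis runs parallel to x 4.5 mm off this point, in a direction round the circle (up, down, sideways..) that is not reported and varies: look or feel for it.
- rest: fixed wooden gauge rest, base 100 x 80 x 12 mm. Origin: centre of its underside, x along the gauge. Two posts 8 mm thick at x = +31 and -31 mm, with flared notches 28 mm wide, floor 38 mm and tops about 62 mm above the counter: the gauge's axis lies 50 mm above the counter, either way round. Between the posts the space above 12 mm is free for fingers.
- wrench: steel open-ended wrench lying flat, 160 mm long, bystander, to be left where it is. Origin: centre of its underside.
- oil: small yellow oil bottle with a red cap, 40 mm across, 110 mm tall, bystander, to be left where it is. Origin: centre of its underside.
- roller: steel dough roller 200 mm long, lying on two 44 mm square white end blocks, bystander, to be left where it is. Origin: centre of its underside.
- tub: open green plastic tub, 170 x 130 x 70 mm, bystander, to be left where it is. Origin: centre of its underside.
- mug: white mug, 76 mm across, 90 mm tall, bystander, to be left where it is. Origin: centre of its underside.
- bowl: small red plastic bowl, 90 mm across, 40 mm tall, bystander, to be left where it is. Origin: centre of its underside.
Not all that is in view belongs to the job. Leave any black look-alike of the pedestal alone.

How it is judged:
On the way, in this order (a step that is already met when the one before it is completed fails the run):
1. the go end is fully home in the bore: its collar within 2 mm of the bush (x of bore in the frame of gauge between 0.04 and 0.059 m and y of bore in the frame of gauge between -0.009 and 0.009 m and z of bore in the frame of gauge between -0.009 and 0.009 m and angle between the x axis of gauge and the x axis of bore, either way round below 0.1 rad), for 0.2 s.
2. the no-go end is offered to the bore, pilot nose in and its step within 2 mm of the bush, and pressed on the bush with more than 5 N for 0.5 s (x of bore in the frame of gauge between -0.073 and -0.04 m and contact force between gauge and pedestal above 5 N and y of bore in the frame of gauge between -0.009 and 0.009 m and z of bore in the frame of gauge between -0.009 and 0.009 m and angle between the x axis of gauge and the x axis of bore, either way round below 0.1 rad), for 0.5 s.
At the end, for the whole second after the job is handed in: the gauge lies at rest in both notches of its wooden rest, either way round: within 12 mm of the middle along the rest, 5 mm across, 3 mm in height and 0.12 rad in direction (x of gauge in the frame of rest between -0.012 and 0.012 m and y of gauge in the frame of rest between -0.005 and 0.005 m and z of gauge in the frame of rest between 0.047 and 0.053 m and angle between the x axis of gauge and the x axis of rest, either way round below 0.12 rad and linear speed of gauge below 0.02 m/s); the robot touches nothing.
It fails at once if the gauge loads the pedestal with more than 25 N (contact force between gauge and pedestal above 25 N).
It fails at once if the robot itself pushes the pedestal with more than 25 N (contact force between the arm and pedestal above 25 N).
It fails at once if the gauge is dropped on or forced into its rest (more than 60 N) (contact force between gauge and rest above 60 N).
It fails at once if a bystander is moved by more than 30 mm (distance of any of wrench, oil, roller, tub, mug, bowl from where it was at the start of the episode above 0.03 m).
It also fails if it takes over 72 s, if anything falls off the work surface, if the arm or the gripper's body presses on something with over 40 N, if the wrist force passes 120 N, or if a joint passes its speed limit or range.

## Robot

A 7-joint arm with a two-finger parallel gripper is mounted at the origin on the work surface. World frame = base frame: x ahead of the robot, y to its left, z up, the work surface at z = 0. Lengths are in m, angles in rad, forces in N, time in s.
With the tool pointing down it reaches from about 0.4 to 0.875 m from the base axis. Payload 6.5 kg.
Tool frame: the origin (TCP) lies at the centre of the arm's flange, where the gripper is bolted on; the fingertips stand 173 mm ahead of it and the grasp point (between the pads) lies 155 mm ahead of it; z points along the fingers, y is the line along which they close (so a half turn about z gives the same grasp; the last joint's range is limited). The gripper opens to 85 mm and grips with 20 to 120 N. Pads are 22 mm wide; open, the fingers measure 114 mm over their backs; the gripper's body (76 mm by 85 mm) begins 54 mm behind the grasp point. The pads swing forward as they close: fully open they stand 13 mm farther back than shut.
Start: joints at [-1.309, 0.536, -0.004, 1.538, 0.003, 1.067, -0.071], TCP at [0.209, 0.615, 0.405] pointing down, gripper open.
Joint ranges: [-2.7, 2.7], [-0.37, 2.16], [-1.27, 1.26], [0.24, 2.4], [-1.31, 4.45], [0.19, 1.91], [-2.76, 2.76]. Speed limits (rad/s): [2.39, 2.39, 3.14, 3.14, 3.14, 3.14, 3.14].

## Interface

Orientations are given as a unit quaternion [x, y, z, w].
In Python, from station import r, imaging gives the robot as it stands.
- The arm moves only by the shell command python3 -m creep 'ROWS' [FORCE]. ROWS is text: rows parted by semicolons, each of 7 numbers parted by spaces: the turn, a rotation vector about the tool's x, y, z in units of 8 degrees (1.0 is 8 degrees), then the shift along the tool's x, y, z in units of 40 mm (1.0 is 40 mm), then the finger opening in mm, from 0 to 85.4. A call has exactly 5 rows; each row shifts and turns the commanded pose from where the row before left it, along the tool's axes as they then stand; what a row does not reach is not made up. A row lasts 1/10 s, in which the tool goes at most 50 mm and 8.59 degrees, less where a joint would pass 70% of its speed; a pose out of reach is approached as far as the arm can. A call is refused whole if a number of a shift passes 1 or a number of a turn 1, either way. A call with a gripper value outside its range is refused whole. The fingers move at their own pace and stop on an object; FORCE is the grip in N (left out, the last holds). Time passes only in rows, so rows that do not move let the fingers close, or fill a call up. It gives the time, the measured TCP pose, the force, the opening and the grip force at its end, in the units of the state.
- r.get_obs(): the state, without advancing time (a new reading comes with each control period).
- imaging.read_camera(name): name is "scene" or "top" or "wrist"; returns a dict with "image" (480x640x3 uint8, blue, green, red), "mtx" (3x3 intrinsics, pixels), "camera_from_world" (4x4, takes a point from world to camera coordinates). Camera axes: x right, y up, looking along -z (the intrinsics and any distortion apply to the point x, -y, -z); pixel columns grow to the right and rows downward; lengths in m; the calibration is good to about 2 mm. A picture is of the moment at which its call begins. There is no depth.
- r.finish_job(): hands the job in; it is judged then, once.
Trained networks look in a picture, given as the dict that the camera call returned (one of the last four; its "shot" number tells which), for a name from the list of things; names that differ only in an ending like _2 or _b are one class to them, and where a whole thing is asked for, a point or a joint stands for the part that bears it (a point fixed in the world has none). Each returns a list of dicts, best first, with "conf" (0 to 1); they miss things now and then, are a little off and sometimes report something else, mostly with a low value. They report only what shows in the picture. A call takes as long as a camera call. They do not tell look-alikes from the thing itself.
- imaging.trace(picture, query): "pixels" (480x640 bool, what is visible of it) and "point" ([column, row] in pixels, amid what is visible of it).
The state is a dict: "t": time; "qpos": joint angles; "dq": joint speeds; "joint_efforts": joint torques, N m; "tool_pos": TCP position; "eef_rot": TCP orientation; "force": force on the tool from outside, world axes, zero at the start; "moment": the same for the moment, N m; "finger_gap": finger opening in m; "grasp_force": force on a finger pad.
Only numpy, scipy, OpenCV 4.12 (cv2) and the standard library are available. Lean on these libraries where they do the work, as an engineer would, in place of code of your own. Each camera call takes 0.05 s, during which the arm holds its last target. There are 200 camera calls.

## Working session

There is one attempt and no reset: what is moved stays moved. The work goes in short steps, Python scripts to look and compute and a shell command to move; the robot and the scene stay as the last step left them, time stands still between calls to the robot, and variables do not carry over. Pictures are saved under pics/ and viewed, at most 10 in all, crops included, and the job is handed in when it is done.

```bash
ls; mkdir -p pics; python3 - <<'E'
from station import r, imaging
import cv2, numpy as np
o=r.get_obs(); print({k:np.round(v,3) for k,v in o.items()})
a=imaging.read_camera("scene"); b=imaging.read_camera("top")
for n,c in(("scene",a),("top",b)):
    cv2.imwrite(f"pics/{n}0.png",c["image"]); print(n,np.round(c["mtx"],1).tolist(),np.round(c["camera_from_world"],3).tolist(), c.keys())
    for q in ("gauge","pedestal","rest","go_tip","nogo_tip"):
        print(q,[(round(d["conf"],2),np.round(d["point"]).tolist(),int(d["pixels"].sum())) for d in imaging.trace(c,q)])
E
```

```text
pics
{'t': np.float64(0.0), 'qpos': array([-1.309,  0.537, -0.004,  1.539,  0.003,  1.067, -0.071]), 'dq': array([ 0.001,  0.001, -0.   ,  0.002,  0.001,  0.   ,  0.   ]), 'joint_efforts': array([ 0.0000e+00, -5.8342e+01,  1.0490e+00, -2.5911e+01,  1.2000e-02,
        1.0000e-02, -0.0000e+00]), 'tool_pos': array([0.209, 0.615, 0.404]), 'eef_rot': array([ 0.163,  0.987, -0.001, -0.   ]), 'force': array([-0.136, -0.195, -0.386]), 'moment': array([ 0.032,  0.007, -0.016]), 'grasp_force': np.float64(0.0), 'finger_gap': np.float64(0.085)}
scene [[557.4, 0.0, 317.5], [0.0, 557.4, 248.6], [0.0, 0.0, 1.0]] [[0.151, 0.989, -0.003, -0.079], [-0.829, 0.128, 0.544, 0.455], [0.538, -0.08, 0.839, -1.986], [0.0, 0.0, 0.0, 1.0]] dict_keys(['image', 'mtx', 'camera_from_world', 'shot'])
gauge [(0.84, [373.0, 231.0], 435)]
pedestal [(0.9, [257.0, 231.0], 960), (0.62, [200.0, 270.0], 1054)]
rest [(0.93, [371.0, 246.0], 510), (0.48, [256.0, 231.0], 952)]
go_tip [(0.56, [374.0, 233.0], 415)]
nogo_tip [(0.77, [370.0, 236.0], 444)]
top [[575.6, 0.0, 318.1], [0.0, 575.6, 239.3], [0.0, 0.0, 1.0]] [[0.017, -1.0, -0.011, 0.009], [0.994, 0.016, 0.113, -0.586], [-0.112, -0.013, 0.994, -1.55], [0.0, 0.0, 0.0, 1.0]] dict_keys(['image', 'mtx', 'camera_from_world', 'shot'])
gauge [(0.59, [261.0, 250.0], 509)]
pedestal [(0.81, [447.0, 246.0], 1203), (0.77, [391.0, 290.0], 1275)]
rest [(0.72, [267.0, 262.0], 643)]
go_tip [(0.64, [263.0, 253.0], 493)]
nogo_tip [(0.55, [265.0, 250.0], 513)]
```

View pics/scene0.png

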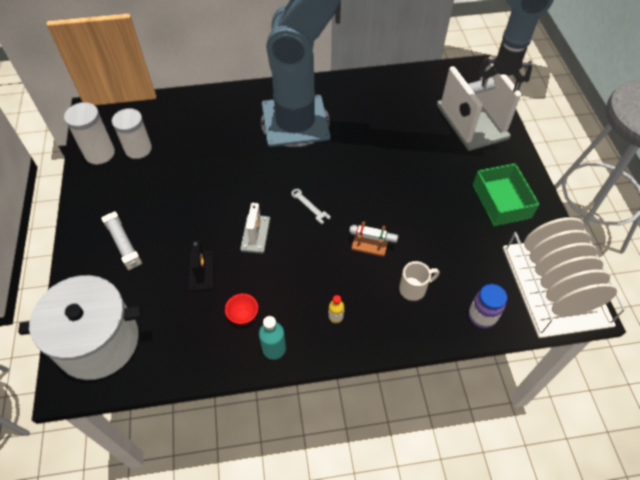

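View pics/top0.png

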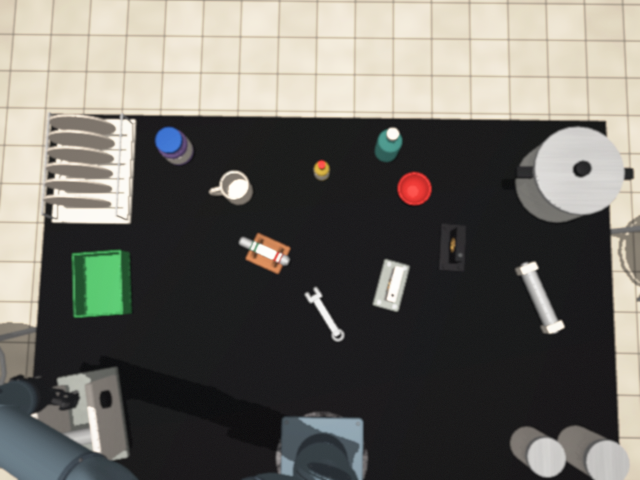

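The scene view shows the gauge on its rest at (372,236), the white pedestal at (257,230) and the black look-alike at (200,265). In the top view they are at (266,252), (391,285) and (452,247). Next I work out the positions.

```bash
cat > h.py <<'E'
from station import r, imaging
import cv2, numpy as np
from scipy.spatial.transform import Rotation as R
def ray(c,p):
    T=c["camera_from_world"]; K=c["mtx"]
    d=np.linalg.solve(K,[p[0],p[1],1.0])*[1,-1,-1]
    return -T[:3,:3].T@T[:3,3], T[:3,:3].T@d
def atz(c,p,z):
    o,d=ray(c,p); return o+d*(z-o[2])/d[2]
def proj(c,X):
    X=np.atleast_2d(X); T=c["camera_from_world"]; q=(X@T[:3,:3].T+T[:3,3])*[1,-1,-1]; u=q@c["mtx"].T
    return u[:,:2]/u[:,2:]
def tri(obs):  # [(cam,pix)]
    A=np.zeros((3,3)); b=np.zeros(3)
    for c,p in obs:
        o,d=ray(c,p); d=d/np.linalg.norm(d); M=np.eye(3)-np.outer(d,d); A+=M; b+=M@o
    return np.linalg.solve(A,b)
def go(target, Rt):
    """remaining move in tool axes: rotvec (units 8deg), shift (units 40mm)"""
    o=r.get_obs(); Rc=R.from_quat(o["eef_rot"])
    rv=(Rc.inv()*Rt).as_rotvec(degrees=True)/8; s=Rc.inv().apply(np.array(target)-o["tool_pos"])/.04
    return np.round(rv,3),np.round(s,3)
def down(yaw):  # tool pointing down, tool x axis along world yaw
    cx=np.array([np.cos(yaw),np.sin(yaw),0]); z=np.array([0,0,-1.]); return R.from_matrix(np.c_[cx,np.cross(z,cx),z])
E
python3 - <<'E'
from h import *
a=imaging.read_camera("scene"); b=imaging.read_camera("top")
def axis(m):
    ys,xs=np.nonzero(m); pts=np.c_[xs,ys].astype(float); c=pts.mean(0); u,s,v=np.linalg.svd(pts-c,full_matrices=False); t=(pts-c)@v[0]
    return c, v[0], t.min(), t.max()
for n,c in(("scene",a),("top",b)):
    for q,z in (("gauge",.05),("rest",.02),("pedestal",.05)):
        for d in imaging.trace(c,q):
            m=d["pixels"]; ce,v,t0,t1=axis(m)
            e0=atz(c,ce+v*t0,z); e1=atz(c,ce+v*t1,z)
            print(n,q,round(d["conf"],2),"c",np.round(atz(c,ce,z),3),"ends",np.round(e0,3),np.round(e1,3),"yaw",np.round(np.degrees(np.arctan2(*(e1-e0)[1::-1])),1))
def crop(c,x,y,w,h): return cv2.resize(c["image"][y:y+h,x:x+w],(800,300),interpolation=cv2.INTER_CUBIC)
cv2.imwrite("pics/crop1.png",np.vstack([crop(a,235,190,200,75),crop(b,225,230,200,75)]))
E
```

```text
scene gauge 0.63 c [0.55  0.163 0.05 ] ends [0.522 0.098 0.05 ] [0.579 0.229 0.05 ] yaw 66.3
scene rest 0.62 c [0.571 0.148 0.02 ] ends [0.552 0.103 0.02 ] [0.591 0.193 0.02 ] yaw 66.5
scene pedestal 0.79 c [ 0.489 -0.185  0.05 ] ends [ 0.387 -0.165  0.05 ] [ 0.563 -0.199  0.05 ] yaw -11.1
scene pedestal 0.57 c [ 0.596 -0.35   0.05 ] ends [ 0.499 -0.35   0.05 ] [ 0.668 -0.35   0.05 ] yaw 0.1
scene pedestal 0.27 c [ 0.74  -0.245  0.05 ] ends [ 0.751 -0.287  0.05 ] [ 0.729 -0.202  0.05 ] yaw 104.6
top gauge 0.95 c [0.55  0.161 0.05 ] ends [0.579 0.228 0.05 ] [0.522 0.098 0.05 ] yaw -113.4
top gauge 0.72 c [ 0.73  -0.243  0.05 ] ends [ 0.772 -0.243  0.05 ] [ 0.686 -0.243  0.05 ] yaw -179.6
top rest 0.64 c [0.547 0.156 0.02 ] ends [0.527 0.213 0.02 ] [0.567 0.097 0.02 ] yaw -71.0
top pedestal 0.85 c [ 0.568 -0.347  0.05 ] ends [ 0.632 -0.351  0.05 ] [ 0.505 -0.342  0.05 ] yaw 176.0
top pedestal 0.8 c [ 0.463 -0.181  0.05 ] ends [ 0.525 -0.195  0.05 ] [ 0.4   -0.167  0.05 ] yaw 167.6
```

View pics/crop1.png

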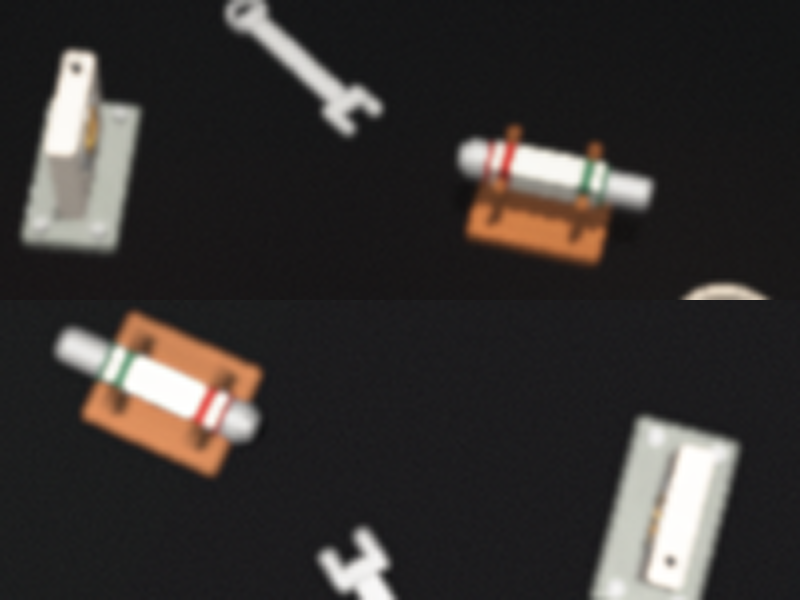

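The red collar is at the lower-right end in the top view, so the go end points to world yaw about 66°. The bore axis is at about yaw 77°. Plan: put the go end in from the −y side and the no-go end from the +y side, so the gauge never needs turning round. First I hover over the gauge for the wrist view.

```bash
cat >> h.py <<'E'
def plan(target, yaw_deg, n):
    """suggest n rows: straight shift to target, tool down with yaw, spread evenly (turn first assumed small)"""
    o=r.get_obs(); Rc=R.from_quat(o["eef_rot"]); Rt=down(np.radians(yaw_deg)); rv=(Rc.inv()*Rt).as_rotvec()
    d=(np.array(target)-o["tool_pos"])/n
    for k in range(n):
        Rk=Rc*R.from_rotvec(rv*k/n)
        print(*np.round(np.r_[np.degrees(rv)/n/8, Rk.inv().apply(d)/.04],2),end="; \n" if k%5==4 else "; ")
E
python3 -c "
from h import *
plan([.548,.158,.40],66.4,15)"
```

```text
0.0 0.0 0.79 -0.78 -0.54 0.01; 0.0 0.0 0.79 -0.83 -0.45 0.01; 0.0 0.0 0.79 -0.88 -0.36 0.01; 0.0 0.0 0.79 -0.91 -0.26 0.01; 0.0 0.0 0.79 -0.94 -0.16 0.01; 
0.0 0.0 0.79 -0.95 -0.05 0.01; 0.0 0.0 0.79 -0.95 0.05 0.01; 0.0 0.0 0.79 -0.94 0.16 0.01; 0.0 0.0 0.79 -0.91 0.26 0.01; 0.0 0.0 0.79 -0.88 0.36 0.01; 
0.0 0.0 0.79 -0.83 0.45 0.01; 0.0 0.0 0.79 -0.78 0.54 0.01; 0.0 0.0 0.79 -0.71 0.62 0.01; 0.0 0.0 0.79 -0.64 0.7 0.01; 0.0 0.0 0.79 -0.56 0.77 0.01;
```

```bash
python3 -m creep '0 0 .79 -.78 -.54 0 85; 0 0 .79 -.83 -.45 0 85; 0 0 .79 -.88 -.36 0 85; 0 0 .79 -.91 -.26 0 85; 0 0 .79 -.94 -.16 0 85'
python3 -m creep '0 0 .79 -.95 -.05 0 85; 0 0 .79 -.95 .05 0 85; 0 0 .79 -.94 .16 0 85; 0 0 .79 -.91 .26 0 85; 0 0 .79 -.88 .36 0 85'
python3 -m creep '0 0 .79 -.83 .45 0 85; 0 0 .79 -.78 .54 0 85; 0 0 .79 -.71 .62 0 85; 0 0 .79 -.64 .7 0 85; 0 0 .79 -.56 .77 0 85'
python3 - <<'E'
from h import *
c=imaging.read_camera("wrist"); cv2.imwrite("pics/w1.png",c["image"])
print(go([.548,.158,.40],down(np.radians(66.4)))); T=c["camera_from_world"]; print(-T[:3,:3].T@T[:3,3],T[2,:3])
for q in ("gauge","rest"):
    for d in imaging.trace(c,q):
        cn=max(cv2.findContours(d["pixels"].astype(np.uint8),0,2)[0],key=cv2.contourArea)
        bp=cv2.boxPoints(cv2.minAreaRect(cn)); z=.05 if q=="gauge" else .012
        print(q,d["conf"],np.round(bp).tolist(),np.round([atz(c,p,z)[:2] for p in bp],4).tolist())
E
```

```text
t: 1.5
tool_pos: [0.3226, 0.4613, 0.4049]
eef_rot: [0.428, 0.904, 0.0, -0.0]
force: [0.4, 0.4, -0.2]
finger_gap: 0.0852
grasp_force: 0.0
t: 2.0
tool_pos: [0.4358, 0.3086, 0.405]
eef_rot: [0.658, 0.753, 0.0, -0.0]
force: [-0.4, 1.2, -0.8]
finger_gap: 0.0855
grasp_force: 0.0
t: 2.5
tool_pos: [0.5486, 0.1565, 0.405]
eef_rot: [0.838, 0.546, 0.0, -0.0]
force: [0.2, 0.2, -0.2]
finger_gap: 0.085
grasp_force: 0.0
(array([ 0.039,  0.012, -0.121]), array([ 0.144, -0.167,  0.136]))
[0.58205082 0.23120028 0.37408329] [0.12682104 0.28878302 0.94895774]
gauge 0.8 [[300.0, 114.0], [337.0, 114.0], [337.0, 287.0], [300.0, 287.0]] [[0.5692, 0.2349], [0.5951, 0.2235], [0.5388, 0.0905], [0.5091, 0.1036]]
gauge 0.15 [[390.0, 453.0], [424.0, 453.0], [424.0, 475.0], [390.0, 475.0]] [[0.5162, -0.1022], [0.548, -0.1162], [0.5384, -0.144], [0.5059, -0.1296]]
rest 0.62 [[274.0, 144.0], [304.0, 144.0], [305.0, 255.0], [275.0, 255.0]] [[0.5362, 0.222], [0.5606, 0.2115], [0.5191, 0.117], [0.4923, 0.1285]]
```

View pics/w1.png

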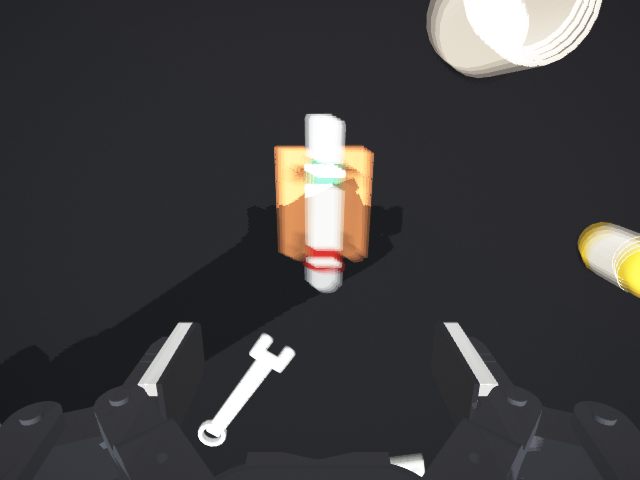

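The gauge is centred at (324,200), with the green collar at (324,172) and the red at (323,260). The picture is blurred by the arm settling. I take a still one and measure the collars and silhouette.

```bash
python3 - <<'E'
from h import *
for i in range(3): c=imaging.read_camera("wrist")
I=c["image"].astype(int); B,G,Rr=I[...,0],I[...,1],I[...,2]
roi=np.zeros(B.shape,bool); roi[90:310,270:380]=1
for n,m in (("green",(G-Rr>40)&(G>80)&roi),("red",(Rr-G>90)&(Rr-B>90)&roi&(abs(G-B)<25))):
    ys,xs=np.nonzero(m); p=((xs.min()+xs.max())/2,ys.mean()); print(n,m.sum(),xs.min(),xs.max(),ys.min(),ys.max(),np.round(atz(c,p,.06),4))
m=((I.min(2)>125)&roi).astype(np.uint8); cn=max(cv2.findContours(m,0,2)[0],key=cv2.contourArea); print(cv2.minAreaRect(cn))
for d in imaging.trace(c,"gauge")[:1]:
    ys,xs=np.nonzero(d["pixels"])
    for y in range(115,295,12):
        k=xs[ys==y]
        if len(k): print(y,k.min(),k.max(),np.round(atz(c,((k.min()+k.max())/2,y),.05)[:2],4))
E
```

```text
green 521 303 339 157 184 [0.5653 0.1915 0.06  ]
red 530 304 338 246 270 [0.5374 0.1269 0.06  ]
((320.5, 180.5), (131.0, 89.0), 90.0)
115 311 333 [0.5826 0.2295]
127 308 336 [0.5791 0.2214]
139 308 336 [0.5756 0.2132]
151 308 335 [0.5716 0.2049]
163 305 338 [0.5679 0.1964]
175 306 337 [0.5641 0.1877]
187 307 336 [0.5603 0.1788]
199 308 335 [0.5564 0.1698]
211 307 335 [0.5521 0.1607]
223 308 336 [0.5488 0.151 ]
235 307 335 [0.5439 0.1418]
247 307 335 [0.5397 0.132 ]
259 304 338 [0.5354 0.122 ]
271 307 336 [0.5314 0.1117]
283 309 332 [0.5261 0.1017]
```

```bash
python3 -c "
from h import *
print(go([.5498,.158,.205],down(np.radians(66.3))))"
```

```text
(array([-0.006, -0.003,  0.036]), array([-3.000e-03,  7.600e-02,  4.989e+00]))
```

```bash
python3 -m creep '0 0 .036 0 .076 .99 85; 0 0 0 0 0 1 85; 0 0 0 0 0 1 85; 0 0 0 0 0 1 85; 0 0 0 0 0 .7 85'
python3 -m creep '0 0 0 0 0 .3 85; 0 0 0 0 0 0 60; 0 0 0 0 0 0 40; 0 0 0 0 0 0 20; 0 0 0 0 0 0 10' 60
python3 -m creep '0 0 0 0 0 0 10; 0 0 0 0 0 0 10; 0 0 0 0 0 0 10; 0 0 0 0 0 0 10; 0 0 0 0 0 0 10' 60
python3 - <<'E'
from h import *
o=r.get_obs(); print({k:np.round(o[k],4) for k in ("t","tool_pos","eef_rot","force","moment","finger_gap","grasp_force")})
print(go([.5498,.158,.205],down(np.radians(66.3))))
E
```

```text
t: 3.35
tool_pos: [0.5491, 0.1579, 0.2146]
eef_rot: [0.837, 0.547, -0.001, -0.001]
force: [0.5, 0.3, 0.2]
finger_gap: 0.0849
grasp_force: 0.0
t: 3.85
tool_pos: [0.5512, 0.1568, 0.2065]
eef_rot: [0.838, 0.546, 0.001, 0.0]
force: [-1.2, 0.7, 0.2]
finger_gap: 0.0278
grasp_force: 0.0
t: 4.35
tool_pos: [0.5512, 0.1568, 0.2066]
eef_rot: [0.838, 0.546, 0.001, -0.0]
force: [-1.6, -0.1, 7.1]
finger_gap: 0.0231
grasp_force: 58.9
{'t': np.float64(4.35), 'tool_pos': array([0.5512, 0.1568, 0.2066]), 'eef_rot': array([ 0.838 ,  0.5457,  0.001 , -0.    ]), 'force': array([-1.5873, -0.1139,  7.0953]), 'moment': array([-0.0123,  0.3996,  0.0404]), 'finger_gap': np.float64(0.0231), 'grasp_force': np.float64(58.8726)}
(array([ 0.008, -0.013, -0.019]), array([ 0.014, -0.043,  0.039]))
```

The grasp holds: the gap matches the 24 mm handle. I lift, then tilt the wrist camera to look at the pedestal's +y face.

```bash
python3 -m creep '0 0 0 0 0 -.3 10; 0 0 0 0 0 -.7 10; 0 0 0 0 0 -1 10; 0 0 0 0 0 -1 10; 0 0 0 0 0 -1 10' 60
cat >> h.py <<'E'
def planR(target, Rt, n):
    o=r.get_obs(); Rc=R.from_quat(o["eef_rot"]); rv=(Rc.inv()*Rt).as_rotvec()
    d=(np.array(target)-o["tool_pos"])/n
    for k in range(n):
        Rk=Rc*R.from_rotvec(rv*k/n)
        print(*np.round(np.r_[np.degrees(rv)/n/8, Rk.inv().apply(d)/.04],2),end=";\n" if k%5==4 else "; ")
E
python3 - <<'E'
from h import *
o=r.get_obs(); print(o["tool_pos"],o["force"],o["finger_gap"])
planR([.497,-.028,.308],down(np.radians(77.6))*R.from_euler("y",-30,degrees=True),10)
E
```

```text
t: 4.85
tool_pos: [0.5501, 0.1561, 0.3672]
eef_rot: [0.838, 0.545, -0.0, -0.0]
force: [0.6, 1.0, -4.2]
finger_gap: 0.023
grasp_force: 59.3
[0.55007744 0.15611971 0.36723363] [ 0.58024631  0.95660531 -4.2277569 ] 0.02303682150303448
-0.04 -0.37 -0.14 -0.47 0.07 0.15; -0.04 -0.37 -0.14 -0.47 0.06 0.17; -0.04 -0.37 -0.14 -0.46 0.05 0.2; -0.04 -0.37 -0.14 -0.45 0.04 0.22; -0.04 -0.37 -0.14 -0.44 0.03 0.24;
-0.04 -0.37 -0.14 -0.42 0.02 0.27; -0.04 -0.37 -0.14 -0.41 0.01 0.29; -0.04 -0.37 -0.14 -0.39 -0.0 0.31; -0.04 -0.37 -0.14 -0.38 -0.01 0.33; -0.04 -0.37 -0.14 -0.36 -0.02 0.35;
```

```bash
python3 -m creep '-.04 -.37 -.14 -.47 .07 .15 10; -.04 -.37 -.14 -.47 .06 .17 10; -.04 -.37 -.14 -.46 .05 .2 10; -.04 -.37 -.14 -.45 .04 .22 10; -.04 -.37 -.14 -.44 .03 .24 10'
python3 -m creep '-.04 -.37 -.14 -.42 .02 .27 10; -.04 -.37 -.14 -.41 .01 .29 10; -.04 -.37 -.14 -.39 0 .31 10; -.04 -.37 -.14 -.38 -.01 .33 10; -.04 -.37 -.14 -.36 -.02 .35 10'
python3 - <<'E'
from h import *
for i in range(3): c=imaging.read_camera("wrist")
cv2.imwrite("pics/w2.png",c["image"]); np.savez("w2.npz",**{k:c[k] for k in("image","mtx","camera_from_world")})
o=r.get_obs(); print(o["t"],o["tool_pos"],o["force"],o["finger_gap"])
F=np.array([.4656,-.169,.06]); print("expected face px",proj(c,F))
print([(d["conf"],d["point"]) for d in imaging.trace(c,"pedestal")])
E
```

```text
t: 5.35
tool_pos: [0.5245, 0.0631, 0.3362]
eef_rot: [0.803, 0.581, -0.101, 0.082]
force: [-0.0, -0.4, -3.7]
finger_gap: 0.0231
grasp_force: 59.4
t: 5.85
tool_pos: [0.4991, -0.0287, 0.306]
eef_rot: [0.753, 0.606, -0.199, 0.163]
force: [-0.4, 0.5, -3.3]
finger_gap: 0.0232
grasp_force: 59.4
6.0 [ 0.49871281 -0.02872437  0.30563608] [-0.03168561  0.63637926 -3.14686677] 0.023046481644640883
expected face px [[313.79829653 243.63552458]]
[(0.87, [479.5, 325.8]), (0.71, [365.1, 217.7])]
```

View pics/w2.png

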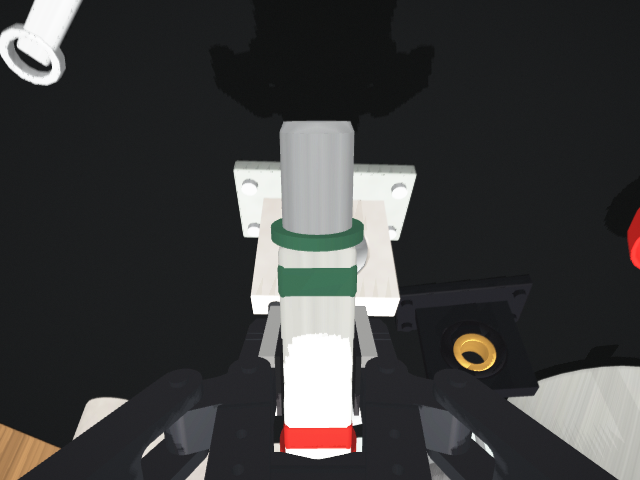

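The held gauge (columns 275–360) hides the bore, and the white pedestal is behind it at about (325,245). I shift sideways 80 mm along tool +y for a clear view.

```bash
python3 -m creep '0 0 0 0 .5 0 10; 0 0 0 0 .8 0 10; 0 0 0 0 .6 0 10; 0 0 0 0 .2 0 10; 0 0 0 0 0 0 10'
python3 - <<'E'
from h import *
for i in range(3): c=imaging.read_camera("wrist")
np.savez("w3.npz",**{k:c[k] for k in("image","mtx","camera_from_world")})
F=np.array([.4656,-.169,.06]); p=proj(c,F)[0]; print("expected face px",p)
x,y=int(p[0])-110,int(p[1])-90; x=max(x,0);y=max(y,0); print("crop origin",x,y)
cv2.imwrite("pics/w3.png",cv2.resize(c["image"][y:y+165,x:x+220],(800,600),interpolation=cv2.INTER_CUBIC))
print(c["mtx"])
E
```

```text
t: 6.55
tool_pos: [0.5822, -0.0457, 0.3061]
eef_rot: [0.754, 0.606, -0.198, 0.162]
force: [-1.5, -0.3, -3.0]
finger_gap: 0.0231
grasp_force: 59.6
expected face px [186.83144458 247.59039328]
crop origin 76 157
[[402.74677404   0.         317.54351355]
 [  0.         402.74677404 245.42278299]
 [  0.           0.           1.        ]]
```

View pics/w3.png

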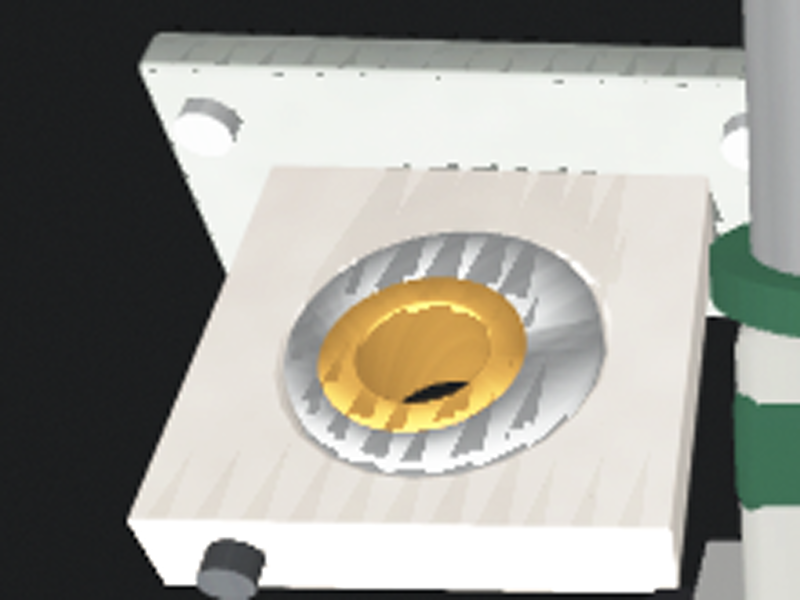

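The bore shows clearly. In the crop, the cartridge ellipse is centred near (444,353) and the bore near (423,355), so the bore is off towards the pedestal's +y side. I fit the pedestal pose and the eccentricity to these outlines.

```bash
cat > fit.py <<'E'
from h import *
from scipy.optimize import least_squares
c=dict(np.load("w3.npz")); s=800/220
px=lambda p:(np.array(p)+.5)/s-.5+[76,157]
P=[((.01,.045,.1),(128,522)),((.01,-.045,.1),(680,530)),((-.01,-.045,.1),(680,590)),((.01,.045,.012),(272,168)),((.01,-.045,.012),(710,178)),((.035,.065,.012),(140,65)),((-.01,.045,.1),(165,585))]
W=np.array([p[0] for p in P]); U=px([p[1] for p in P])
E=[(.0285,(283,605,232,475),0),(.012,(355,491,305,405),1)]
t=np.linspace(0,2*np.pi,361)
def model(q):
    cx,cy,yaw,oy,oz,xc=q[:6]; cs,sn=np.cos(yaw),np.sin(yaw); M=np.array([[cs,-sn,0],[sn,cs,0],[0,0,1]])
    f=lambda X: proj(c,np.asarray(X)@M.T+[cx,cy,0]+q[6:9])
    res=[(f(W)-U).ravel()]
    for rad,(l,rr,tp,bt),k in E:
        C=np.c_[np.full_like(t,.012 if k else xc),rad*np.cos(t)+k*oy,.06+rad*np.sin(t)+k*oz]; v=f(C)
        l_,t_=px((l,tp)); r_,b_=px((rr,bt))
        res.append(np.r_[v[:,0].min()-l_,v[:,0].max()-r_,v[:,1].min()-t_,v[:,1].max()-b_]*1.5)
    res.append([(np.hypot(oy,oz)-.0045)/.0002,(xc-.011)/.001]); res.append(q[6:9]/.001)
    return np.concatenate(res)
for st in ((.0045,0),(0,.0045),(0,-.0045)):
    a=least_squares(model,[.463,-.181,np.radians(77.6),*st,.011,0,0,0],x_scale=[.01,.01,.1,.001,.001,.001,.001,.001,.001])
    q=a.x; print(a.cost,np.round(q[:2],4),np.degrees(q[2]),"off mm",np.round(q[3:6]*1e3,2),"cam",np.round(q[6:9]*1e3,2),"phi",np.degrees(np.arctan2(q[4],q[3])))
print(np.round(model(q),2))
yaw=q[2];u=np.array([np.cos(yaw),np.sin(yaw)]);v=np.array([-u[1],u[0]])
print("bore axis pt at centre",q[:2]+v*q[3]+q[6:8],"with cam shift; z",.06+q[4])
E
python3 fit.py
```

```text
11.54140242113512 [ 0.4695 -0.1839] 75.3944322906334 off mm [ 3.31  3.22 10.65] cam [-0.   -0.    0.62] phi 44.27308353404049
11.54140242103715 [ 0.4695 -0.1839] 75.3944369538904 off mm [ 3.31  3.22 10.65] cam [-0.   -0.    0.62] phi 44.27334956753691
11.541402420977636 [ 0.4695 -0.1839] 75.39443308675891 off mm [ 3.31  3.22 10.65] cam [0.   0.   0.62] phi 44.273126235506396
[ 0.    0.14 -2.02  0.82  0.03  1.65  0.3  -0.69  0.36 -0.21 -1.86  0.23
  0.54  0.49  1.32 -0.44  1.45 -2.24  0.59  0.36 -0.43 -0.5   0.59 -0.35
  0.    0.    0.62]
bore axis pt at centre [ 0.46625981 -0.18308782] with cam shift; z 0.0632242529476312
```

```bash
python3 - <<'E'
from h import *
def edge(c,cols,r0,r1,z,first=True,sgn=1):
    g=cv2.cvtColor(c["image"],cv2.COLOR_BGR2GRAY).astype(float); pts=[]
    for x in cols:
        d=sgn*np.diff(g[r0:r1,x]); k=np.argmax(d)
        w=np.clip(d[max(k-1,0):k+2],0,None); kk=(w*np.arange(max(k-1,0),max(k-1,0)+len(w))).sum()/w.sum()
        if d[k]>30: pts.append((x,r0+kk+.5))
    P=np.array([atz(c,p,z)[:2] for p in pts]); m=P.mean(0); v=np.linalg.svd(P-m)[2][0]; v*=np.sign(v[0])or 1
    n=np.array([-v[1],v[0]]); res=(P-m)@n; ok=abs(res)<.0015; P=P[ok]; m=P.mean(0); v=np.linalg.svd(P-m)[2][0]; v*=np.sign(v[0])
    return m,np.degrees(np.arctan2(v[1],v[0]))+90,len(P),np.std((P-m)@np.array([-v[1],v[0]]))*1e3, pts[::15]
w2=dict(np.load("w2.npz"));w3=dict(np.load("w3.npz"))
a=edge(w3,range(122,275),157,185,0.0); print("w3 plate z0",a)
b=edge(w2,list(range(240,276))+list(range(360,412)),150,180,0.0); print("w2 plate z0",b)
d=edge(w3,range(126,262),310,330,.1,sgn=-1); print("w3 top back",d)
u=lambda y:np.array([np.cos(np.radians(y)),np.sin(np.radians(y))])
for y in (a[1],b[1]): print("centre along u, from plate edges",a[0]@u(y)-.035,b[0]@u(y)-.035,"from top back",d[0]@u(y)+.01, "fit", np.array([.4695,-.1839])@u(y))
# plate left/right top edges in w2 : pick rows, find transitions at z=.012
g=cv2.cvtColor(w2["image"],cv2.COLOR_BGR2GRAY).astype(float)
for rows,c0,c1,s in ((range(180,235,5),225,275,1),(range(180,225,5),380,420,-1)):
    pts=[(c0+np.argmax(s*np.diff(g[y,c0:c1]))+.5,y) for y in rows]; P=np.array([atz(w2,p,.012)[:2] for p in pts]); v=P[-1]-P[0]
    print("side yaw",np.degrees(np.arctan2(*-v[::-1])),"lateral",np.round(P@np.array([-u(b[1])[1],u(b[1])[0]]),4))
print("fit lateral",np.array([.4695,-.1839])@np.array([-u(b[1])[1],u(b[1])[0]]))
# brass mask & bore
h=cv2.cvtColor(w3["image"],cv2.COLOR_BGR2HSV); m=((h[...,1]>110)&(h[...,2]>90)&(h[...,0]<30)).astype(np.uint8); m[:,:140]=0;m[:,240:]=0
cn=max(cv2.findContours(m,0,1)[0],key=cv2.contourArea); e=cv2.fitEllipse(cn); print("brass outer",e)
E
```

```text
w3 plate z0 (array([ 0.47131545, -0.14961918]), np.float64(75.5287783320258), 140, np.float64(0.08219787945733852), [(122, np.float64(165.4009009009009)), (137, np.float64(174.54301075268816)), (152, np.float64(166.31739130434784)), (167, np.float64(166.82456140350877)), (182, np.float64(167.24774774774775)), (197, np.float64(167.4736842105263)), (212, np.float64(168.12809917355372)), (227, np.float64(168.4391304347826)), (242, np.float64(168.82432432432432)), (257, np.float64(169.26363636363635)), (272, np.float64(169.81858407079645))])
w2 plate z0 (array([ 0.48346284, -0.15186377]), np.float64(75.48961844618306), 87, np.float64(0.1047003408367094), [(240, np.float64(160.4298245614035)), (255, np.float64(160.63888888888889)), (270, np.float64(160.92424242424244)), (369, np.float64(163.76666666666668)), (384, np.float64(163.89795918367346)), (399, np.float64(164.67391304347825))])
w3 top back (array([ 0.47279815, -0.1953936 ]), np.float64(76.16731317563178), 118, np.float64(0.45422698790605254), [(126, np.float64(317.50442477876106)), (141, np.float64(321.688679245283)), (156, np.flo
[... 212 characters left out ...]
19.5)), (261, np.float64(318.35185185185185))])
centre along u, from plate edges -0.062093493219557996 -0.0612313158231875 from top back -0.061045126462641534 fit -0.060740366288441344
centre along u, from plate edges -0.06175602341039743 -0.060885423898607904 from top back -0.060698847141039174 fit -0.060398235082059964
side yaw 74.95919327987959 lateral [-0.436  -0.4362 -0.4356 -0.4358 -0.436  -0.4361 -0.4356 -0.4357 -0.4359
 -0.4361 -0.4355]
side yaw 75.38301096527793 lateral [-0.5644 -0.5647 -0.5642 -0.5645 -0.5647 -0.5643 -0.5645 -0.5648 -0.5643]
fit lateral -0.5006011518154669
brass outer ((191.69287109375, 253.9317626953125), (39.898719787597656, 57.07562255859375), 75.84712982177734)
```

```bash
python3 - <<'E'
from h import *
w3=dict(np.load("w3.npz")); y=np.radians(75.5); u=np.array([np.cos(y),np.sin(y),0]); v=np.array([-u[1],u[0],0])
C=-.061*u-.5002*v; print("pedestal",C)
def back(p,x):  # pixel -> (lat, z) on plane x
    o,d=ray(w3,p); s=(u@C+x-u@o)/(u@d); X=o+s*d-C; return [X@v,X[2]]
def circ(pts,x):
    Q=np.array([back(p,x) for p in pts]); A=np.c_[2*Q,np.ones(len(Q))]; s=np.linalg.lstsq(A,(Q**2).sum(1),rcond=None)[0]; rad=np.sqrt(s[2]+s[:2]@s[:2]); return np.round(s[:2]*1e3,2),round(rad*1e3,2),round(np.std(np.hypot(*(Q-s[:2]).T)-rad)*1e3,2)
h=cv2.cvtColor(w3["image"],cv2.COLOR_BGR2HSV); m=((h[...,1]>110)&(h[...,2]>90)&(h[...,0]<30)).astype(np.uint8); m[:,:140]=0;m[:,240:]=0
cn=max(cv2.findContours(m,0,1)[0],key=cv2.contourArea)[:,0].astype(float); el=cv2.fitEllipse(cn.astype(np.float32))
ep=lambda e:cv2.ellipse2Poly((0,0),(1,1),0,0,360,1)
def epts(e):
    (cx,cy),(a,b),an=e; t=np.linspace(0,2*np.pi,60); an=np.radians(an); X=a/2*np.cos(t);Y=b/2*np.sin(t); return np.c_[cx+X*np.cos(an)-Y*np.sin(an),cy+X*np.sin(an)+Y*np.cos(an)]
print("brass",circ(cn,.012),circ(epts(el),.012))
# hand-picked outlines in crop px
px=lambda p:(np.array(p)+.5)/(800/220)-.5+[76,157]
bore=px([(355,355),(362,385),(385,402),(405,405),(491,335),(484,315),(460,305),(425,305),(385,320),(475,370)])
cart=px([(283,355),(288,400),(310,435),(350,462),(412,475),(480,467),(545,435),(590,385),(605,340),(595,295),(560,255),(500,235),(455,232),(390,248),(330,285),(300,318)])
print("bore",circ(bore,.012)); [print("cart",x,circ(cart,x)) for x in (.010,.0105,.012)]
E
```

```text
pedestal [ 0.46899427 -0.18429708 -0.        ]
brass (array([ 3.47, 62.98]), np.float64(18.09), np.float64(0.27)) (array([ 3.47, 62.97]), np.float64(18.1), np.float64(0.04))
bore (array([ 3.26, 63.33]), np.float64(12.21), np.float64(0.63))
cart 0.01 (array([ 0.1 , 59.78]), np.float64(29.35), np.float64(0.32))
cart 0.0105 (array([-0.08, 60.21]), np.float64(29.28), np.float64(0.32))
cart 0.012 (array([-0.6, 61.5]), np.float64(29.07), np.float64(0.32))
```

Vision is consistent: pedestal yaw 75.5°, bore axis at (0.4657, −0.1834), z about 0.0632, offset 4.55 mm (4.5 is given). Next I check how the gauge sits in the hand against w2 and plan the move to the −y side.

```bash
python3 - <<'E'
from h import *
w2=dict(np.load("w2.npz")); p0=np.array([.49871,-.02872,.30564]); Rc=R.from_quat([.753,.606,-.199,.163])
t=np.linspace(0,2*np.pi,73)
for dx,dz in((0,.155),(0,.1566),(.002,.1566),(.001,.154)):
    out=[]
    for x,rad in((.077,.010),(.045,.015),(.041,.015),(-.045,.015)):
        v=proj(w2,p0+Rc.apply(np.c_[np.full_like(t,x+dx),rad*np.cos(t),dz+rad*np.sin(t)])); out+=[v[:,1].min(),v[:,1].max(),v[:,0].min(),v[:,0].max()]
    print(dx,dz,np.round(out,1))
g=w2["image"].astype(int); gm=(g[...,1]-g[...,2]>30)&(g[...,1]>50); 
for a,b in((200,255),(262,300)):
    ys,xs=np.nonzero(gm[a:b,260:375]); print("green rows",a+ys.min(),a+ys.max(),"cols",260+xs.min(),260+xs.max())
col=g[100:140,317].sum(1); print("tip row",100+np.argmax(np.diff(col)))
rm=(g[...,2]-g[...,1]>90)[400:470,270:370]; ys,xs=np.nonzero(rm); print("red",400+ys.min(),400+ys.max(),270+xs.min(),270+xs.max())
planR([.437,-.294,.37],down(np.radians(75.5)),10)
E
```

```text
0 0.155 [122.2 124.2 284.6 353.1 216.5 243.  271.6 366.5 227.4 256.2 272.1 366.
 422.5 484.7 280.7 358.1]
0 0.1566 [122.1 124.1 285.  352.7 215.4 241.2 272.2 365.9 226.2 254.4 272.6 365.5
 419.7 480.8 281.1 357.8]
0.002 0.1566 [115.5 116.4 284.8 352.8 209.9 234.5 271.9 366.1 220.8 247.8 272.4 365.7
 415.9 476.5 280.9 357.9]
0.001 0.154 [118.9 120.4 284.2 353.5 214.4 240.7 271.1 367.  225.4 254.1 271.6 366.5
 422.3 485.1 280.4 358.5]
green rows 218 251 cols 271 363
green rows 265 296 cols 278 356
tip row 120
red 424 451 280 355
0.01 0.37 0.03 -0.67 -0.22 0.2; 0.01 0.37 0.03 -0.68 -0.21 0.16; 0.01 0.37 0.03 -0.69 -0.21 0.13; 0.01 0.37 0.03 -0.7 -0.21 0.09; 0.01 0.37 0.03 -0.7 -0.21 0.06;
0.01 0.37 0.03 -0.71 -0.2 0.02; 0.01 0.37 0.03 -0.71 -0.2 -0.02; 0.01 0.37 0.03 -0.71 -0.2 -0.05; 0.01 0.37 0.03 -0.7 -0.2 -0.09; 0.01 0.37 0.03 -0.7 -0.19 -0.13;
```

```bash
python3 -m creep '.01 .37 .03 -.67 -.22 .1 10; .01 .37 .03 -.68 -.21 .1 10; .01 .37 .03 -.69 -.21 .1 10; .01 .37 .03 -.7 -.21 .09 10; .01 .37 .03 -.7 -.21 .06 10'
python3 -m creep '.01 .37 .03 -.71 -.2 .02 10; .01 .37 .03 -.71 -.2 -.02 10; .01 .37 .03 -.71 -.2 -.05 10; .01 .37 .03 -.7 -.2 -.09 10; .01 .37 .03 -.7 -.19 -.13 10'
cat >> h.py <<'E'
YAW=np.radians(75.5); UU=np.array([np.cos(YAW),np.sin(YAW),0]); VV=np.array([-UU[1],UU[0],0])
B=np.array([.4657,-.1834,.0632]); DZ=.1566
def gaugestate():
    "gauge origin relative to bore axis: along u, lateral v, z (mm); yaw err deg; force along u,v,z"
    o=r.get_obs(); Rc=R.from_quat(o["eef_rot"]); G=o["tool_pos"]+Rc.apply([0,0,DZ])-B
    M=Rc.as_matrix(); f=o["force"]
    print("t",round(o["t"],2),"gauge u,v,z mm",np.round([G@UU*1e3,G@VV*1e3,G[2]*1e3],2),"yaw err",round(np.degrees(np.arctan2(M[1,0],M[0,0]))-75.5,2),"pitch",np.round(np.degrees(np.arcsin(M[2,0])),2),"roll",np.round(np.degrees(np.arcsin(M[2,1])),2),"F u,v,z",np.round([f@UU,f@VV,f[2]],1),"M",np.round(o["moment"],2),"gap",round(o["finger_gap"]*1e3,1))
E
python3 - <<'E'
from h import *
gaugestate(); T=B-.114*UU+[0,0,DZ]; print(T); print(go(T,down(YAW)))
E
```

```text
t: 7.2
tool_pos: [0.5086, -0.1666, 0.3447]
eef_rot: [0.779, 0.613, -0.1, 0.081]
force: [0.2, 0.1, -3.5]
finger_gap: 0.0229
grasp_force: 59.6
t: 7.7
tool_pos: [0.4364, -0.2908, 0.3773]
eef_rot: [0.792, 0.61, 0.0, -0.0]
force: [-0.1, 0.0, -3.2]
finger_gap: 0.0235
grasp_force: 59.6
t 7.7 gauge u,v,z mm [-111.15    1.49  157.53] yaw err -0.33 pitch 0.05 roll 0.0 F u,v,z [ 0.   0.1 -3.2] M [-0.06  0.02 -0.06] gap 23.5
[ 0.43715668 -0.29376883  0.2198    ]
(array([ 0.001, -0.006, -0.042]), array([-0.071,  0.038,  3.938]))
```

```bash
python3 -m creep '0 0 -.042 -.07 .045 .9 10; 0 0 0 0 0 1 10; 0 0 0 0 0 1 10; 0 0 0 0 0 .7 10; 0 0 0 0 0 .34 10'
python3 -m creep '0 0 0 0 0 0 10; 0 0 0 0 0 0 10; 0 0 0 0 0 0 10; 0 0 0 0 0 0 10; 0 0 0 0 0 0 10'
python3 - <<'E'
from h import *
gaugestate(); a=imaging.read_camera("scene"); w=imaging.read_camera("wrist")
s=a["image"][195:265,205:305]; s=cv2.resize(s,(500,350),interpolation=cv2.INTER_CUBIC)
cv2.imwrite("pics/pre.png",w["image"]); gaugestate()
E
```

```text
t: 8.2
tool_pos: [0.4376, -0.2928, 0.2173]
eef_rot: [0.791, 0.612, -0.002, -0.001]
force: [-0.2, -0.3, -2.1]
finger_gap: 0.023
grasp_force: 59.5
t: 8.7
tool_pos: [0.4395, -0.2943, 0.2204]
eef_rot: [0.791, 0.612, -0.0, 0.002]
force: [0.7, 0.5, -3.5]
finger_gap: 0.0232
grasp_force: 59.5
t 8.7 gauge u,v,z mm [-114.28   -2.86    0.63] yaw err -0.01 pitch -0.13 roll 0.16 F u,v,z [ 0.7 -0.6 -3.5] M [-0.04  0.04 -0.  ] gap 23.2
t 8.8 gauge u,v,z mm [-114.18   -2.61    0.24] yaw err -0.01 pitch -0.12 roll 0.12 F u,v,z [ 0.9 -0.6 -2.6] M [-0.02 -0.   -0.  ] gap 23.2
```

View pics/pre.png

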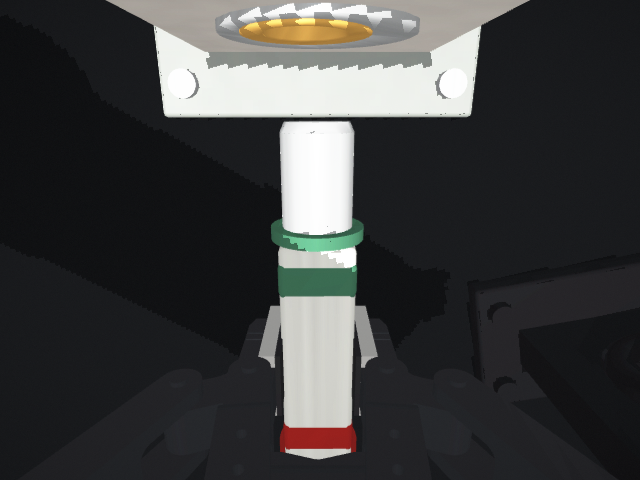

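The gauge axis (column 317) is in line with the plate centre (317), and the bush is centred at column 306, so I need about 3.1 mm towards +v. I correct that, then approach.

```bash
python3 -m creep '0 0 0 0 -.078 .01 10; 0 0 0 .2 0 0 10; 0 0 0 .2 0 0 10; 0 0 0 .1 0 0 10; 0 0 0 0 0 0 10'
python3 - <<'E'
from h import *
w=imaging.read_camera("wrist"); w=imaging.read_camera("wrist"); gaugestate()
I=w["image"]; h=cv2.cvtColor(I,cv2.COLOR_BGR2HSV); m=(h[...,1]>110)&(h[...,2]>70)&(h[...,0]<30)&(h[...,0]>10); m[200:]=0
ys,xs=np.nonzero(m); print("brass cols",xs.min(),xs.max(),"rows",ys.min(),ys.max())
g=I.astype(int); k=(g[...,1]-g[...,2]>30)&(g[...,1]>50); k[:205]=0;k[255:]=0; ys,xs=np.nonzero(k[:,250:390]); print("collar cols",250+xs.min(),250+xs.max())
cv2.imwrite("pics/pre2.png",I)
E
```

```text
t: 9.3
tool_pos: [0.4417, -0.2728, 0.219]
eef_rot: [0.79, 0.613, -0.0, 0.001]
force: [-0.1, 0.4, -3.5]
finger_gap: 0.0231
grasp_force: 59.5
t 9.4 gauge u,v,z mm [-94.01   0.75  -0.69] yaw err 0.02 pitch -0.12 roll 0.07 F u,v,z [-0.6 -0.1 -3.2] M [-0.04  0.07  0.01] gap 23.2
brass cols 255 381 rows 111 113
collar cols 272 362
```

```bash
python3 -m creep '0 0 0 .05 .005 -.015 10; 0 0 0 .05 0 0 10; 0 0 0 .05 0 0 10; 0 0 0 .02 0 0 10; 0 0 0 0 0 0 10'; python3 -c "
from h import *
gaugestate()"
```

```text
t: 9.9
tool_pos: [0.4432, -0.2673, 0.2197]
eef_rot: [0.791, 0.612, -0.0, 0.001]
force: [-0.2, 0.2, -3.3]
finger_gap: 0.0233
grasp_force: 59.5
t 9.9 gauge u,v,z mm [-87.17   0.61  -0.12] yaw err 0.0 pitch -0.11 roll 0.07 F u,v,z [ 0.2  0.2 -3.3] M [-0.04  0.04 -0.02] gap 23.3
```

```bash
python3 -m creep '0 0 0 .03 0 0 10; 0 0 0 .03 0 0 10; 0 0 0 .03 0 0 10; 0 0 0 0 0 0 10; 0 0 0 0 0 0 10'; python3 -c "
from h import *
gaugestate()"
```

```text
t: 10.4
tool_pos: [0.444, -0.264, 0.2197]
eef_rot: [0.791, 0.612, -0.0, 0.001]
force: [-0.2, 0.3, -2.7]
finger_gap: 0.0233
grasp_force: 59.5
t 10.4 gauge u,v,z mm [-83.75   0.63  -0.14] yaw err -0.01 pitch -0.12 roll 0.07 F u,v,z [ 0.2  0.3 -2.7] M [-0.01  0.07  0.01] gap 23.3
```

It is 5 mm in with no side load. I continue in.

```bash
python3 -m creep '0 0 0 .06 0 0 10; 0 0 0 .06 0 0 10; 0 0 0 .06 0 0 10; 0 0 0 .06 0 0 10; 0 0 0 0 0 0 10'; python3 -c "
from h import *
gaugestate()"
```

```text
t: 10.9
tool_pos: [0.4466, -0.2541, 0.2196]
eef_rot: [0.791, 0.612, -0.0, 0.001]
force: [-0.5, 0.7, -3.4]
finger_gap: 0.0229
grasp_force: 59.6
t 10.9 gauge u,v,z mm [-73.53   0.61  -0.18] yaw err 0.03 pitch -0.09 roll 0.06 F u,v,z [ 0.5  0.6 -3.4] M [-0.    0.03 -0.05] gap 22.9
```

```bash
python3 -m creep '0 0 0 .06 0 0 10; 0 0 0 .06 0 0 10; 0 0 0 .06 0 0 10; 0 0 0 .03 0 0 10; 0 0 0 0 0 0 10'; python3 -c "
from h import *
gaugestate()"
```

```text
t: 11.4
tool_pos: [0.4486, -0.2463, 0.2196]
eef_rot: [0.791, 0.612, -0.0, 0.001]
force: [0.4, 0.6, -3.6]
finger_gap: 0.023
grasp_force: 59.6
t 11.4 gauge u,v,z mm [-65.46   0.62  -0.17] yaw err 0.01 pitch -0.1 roll 0.06 F u,v,z [ 0.6 -0.2 -3.6] M [-0.   -0.01  0.  ] gap 23.0
```

```bash
python3 -m creep '0 0 0 .05 0 0 10; 0 0 0 .05 0 0 10; 0 0 0 .04 0 0 10; 0 0 0 0 0 0 10; 0 0 0 0 0 0 10'; python3 -c "
from h import *
gaugestate()"; python3 -m creep '0 0 0 .025 0 0 10; 0 0 0 0 0 0 10; 0 0 0 0 0 0 10; 0 0 0 0 0 0 10; 0 0 0 0 0 0 10'; python3 -c "
from h import *
gaugestate()"
```

```text
t: 11.9
tool_pos: [0.4499, -0.2411, 0.2196]
eef_rot: [0.791, 0.612, -0.0, 0.001]
force: [-0.0, 0.7, -3.0]
finger_gap: 0.0232
grasp_force: 59.6
t 11.9 gauge u,v,z mm [-60.14   0.66  -0.18] yaw err -0.01 pitch -0.11 roll 0.06 F u,v,z [ 0.7  0.2 -3. ] M [-0.06  0.03 -0.  ] gap 23.2
t: 12.4
tool_pos: [0.4502, -0.2402, 0.2196]
eef_rot: [0.791, 0.612, -0.0, 0.001]
force: [-0.5, -0.0, -3.1]
finger_gap: 0.023
grasp_force: 59.6
t 12.4 gauge u,v,z mm [-59.19   0.63  -0.16] yaw err -0.02 pitch -0.11 roll 0.07 F u,v,z [-0.2  0.5 -3.1] M [ 0.03 -0.02 -0.02] gap 23.0
```

Now 1 mm at a time until the collar touches.

```bash
for i in 1; do python3 -m creep '0 0 0 .025 0 0 10; 0 0 0 0 0 0 10; 0 0 0 0 0 0 10; 0 0 0 0 0 0 10; 0 0 0 0 0 0 10'; done; python3 -c "
from h import *
gaugestate()"; python3 -m creep '0 0 0 .02 0 0 10; 0 0 0 0 0 0 10; 0 0 0 0 0 0 10; 0 0 0 0 0 0 10; 0 0 0 0 0 0 10'|grep force; python3 -c "
from h import *
gaugestate()"
```

```text
t: 12.9
tool_pos: [0.4502, -0.2398, 0.2197]
eef_rot: [0.791, 0.612, -0.001, 0.001]
force: [-0.8, -4.0, -4.1]
finger_gap: 0.023
grasp_force: 59.6
t 12.9 gauge u,v,z mm [-58.88   0.66  -0.14] yaw err -0.05 pitch -0.16 roll 0.08 F u,v,z [-4.1 -0.3 -4.1] M [-0.89  0.31  0.05] gap 23.0
force: [-2.7, -6.6, -3.8]
grasp_force: 59.6
t 13.4 gauge u,v,z mm [-58.83   0.65  -0.08] yaw err -0.08 pitch -0.21 roll 0.1 F u,v,z [-7.   1.  -3.8] M [-1.39  0.46  0.04] gap 23.3
```

```bash
python3 - <<'E'
from h import *
w=imaging.read_camera("wrist"); cv2.imwrite("pics/home.png",cv2.resize(w["image"][0:330,120:520],(720,594),interpolation=cv2.INTER_CUBIC)); gaugestate()
a=imaging.read_camera("scene")
E
```

```text
t 13.45 gauge u,v,z mm [-58.83   0.66  -0.08] yaw err -0.08 pitch -0.21 roll 0.1 F u,v,z [-7.2  0.2 -3.5] M [-1.31  0.42  0.  ] gap 22.9
```

View pics/home.png

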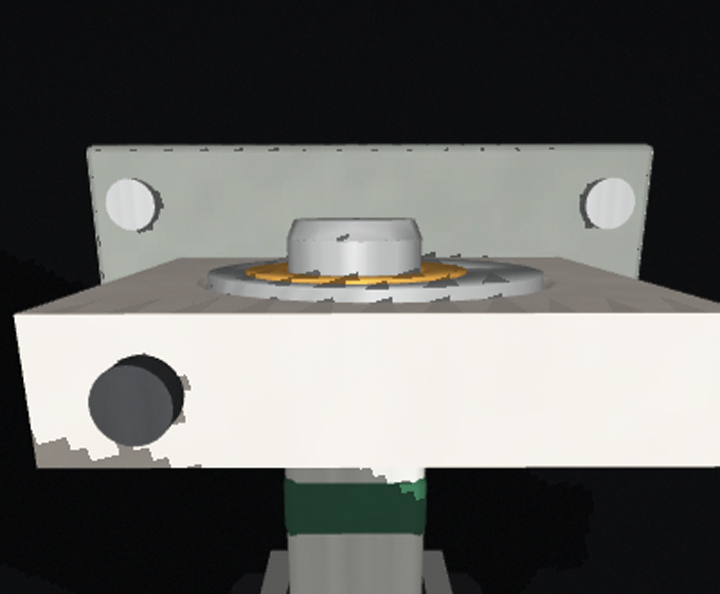

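The pin stands out of the far side of the bush at (355,245) in the crop and the contact is a hard stop of about 7 N, so the go end is fully home. I draw it out straight and carry it over to the other side.

```bash
python3 -m creep '0 0 0 -.1 0 0 10; 0 0 0 -.35 0 0 10; 0 0 0 -.5 0 0 10; 0 0 0 -.5 0 0 10; 0 0 0 -.05 0 0 10'
python3 -m creep '0 0 0 0 0 -.3 10; 0 0 0 0 0 -.7 10; 0 0 0 0 0 -.8 10; 0 0 0 0 0 -.6 10; 0 0 0 0 0 -.2 10'
python3 -c "
from h import *
gaugestate()"
```

```text
t: 14.0
tool_pos: [0.4344, -0.2997, 0.2201]
eef_rot: [0.792, 0.611, -0.001, 0.002]
force: [0.1, -0.7, -3.3]
finger_gap: 0.023
grasp_force: 59.6
t: 14.5
tool_pos: [0.4365, -0.2959, 0.3266]
eef_rot: [0.79, 0.613, 0.001, 0.003]
force: [1.1, -0.6, -3.1]
finger_gap: 0.0232
grasp_force: 59.8
t 14.5 gauge u,v,z mm [-116.5    -0.77  106.81] yaw err 0.07 pitch -0.11 roll 0.31 F u,v,z [-0.3 -1.2 -3.1] M [ 0.01 -0.01 -0.04] gap 23.2
```

```bash
python3 -m creep '0 0 0 .4 0 0 10; 0 0 0 .8 0 0 10; 0 0 0 1 0 0 10; 0 0 0 1 0 0 10; 0 0 0 1 0 0 10'
python3 -m creep '0 0 0 .8 0 0 10; 0 0 0 .4 0 0 10; 0 0 0 0 0 0 10; 0 0 0 0 0 0 10; 0 0 0 0 0 0 10'
python3 - <<'E'
from h import *
gaugestate(); print(go(B+.100*UU+.00065*VV+[0,0,DZ-.0001],down(YAW)))
E
```

```text
t: 15.0
tool_pos: [0.4775, -0.1313, 0.323]
eef_rot: [0.79, 0.612, -0.001, 0.0]
force: [1.7, 0.2, -2.9]
finger_gap: 0.0227
grasp_force: 59.7
t: 15.5
tool_pos: [0.4891, -0.0883, 0.3232]
eef_rot: [0.791, 0.612, -0.001, 0.001]
force: [-0.0, -0.7, -2.6]
finger_gap: 0.0231
grasp_force: 59.7
t 15.5 gauge u,v,z mm [ 97.56   1.04 103.36] yaw err -0.1 pitch -0.15 roll 0.04 F u,v,z [-0.7 -0.2 -2.6] M [-0.01  0.03 -0.01] gap 23.1
(array([ 0.005,  0.019, -0.013]), array([0.058, 0.01 , 2.586]))
```

```bash
python3 -m creep '0 0 -.01 .06 .01 .4 10; 0 0 0 0 0 .8 10; 0 0 0 0 0 .8 10; 0 0 0 0 0 .5 10; 0 0 0 0 0 .08 10'
python3 -m creep '0 0 0 0 0 0 10; 0 0 0 0 0 0 10; 0 0 0 0 0 0 10; 0 0 0 0 0 0 10; 0 0 0 0 0 0 10' | head -1
python3 -c "
from h import *
gaugestate()"
```

```text
t: 16.0
tool_pos: [0.4893, -0.0863, 0.2181]
eef_rot: [0.791, 0.612, -0.002, -0.0]
force: [-0.5, 0.1, -3.8]
finger_gap: 0.0231
grasp_force: 59.5
t: 16.5
t 16.5 gauge u,v,z mm [101.21  -0.16   0.87] yaw err 0.08 pitch -0.09 roll 0.12 F u,v,z [ 0.3 -0.6 -3.4] M [-0.   -0.06  0.08] gap 23.0
```

```bash
python3 -m creep '0 0 0 -.2 -.01 .01 10; 0 0 0 -.2 0 0 10; 0 0 0 -.1 0 0 10; 0 0 0 0 0 0 10; 0 0 0 0 0 0 10'|head -1;python3 -c "
from h import *
gaugestate()"; python3 -m creep '0 0 0 0 0 0 10; 0 0 0 0 0 0 10; 0 0 0 0 0 0 10; 0 0 0 0 0 0 10; 0 0 0 0 0 0 10'|head -1;python3 -c "
from h import *
gaugestate()"
```

```text
t: 17.0
t 17.0 gauge u,v,z mm [80.9   0.59 -0.09] yaw err 0.04 pitch -0.11 roll 0.06 F u,v,z [ 0.7  0.1 -3.3] M [-0.01  0.04  0.03] gap 23.4
t: 17.5
t 17.5 gauge u,v,z mm [ 8.112e+01  6.000e-01 -8.000e-02] yaw err 0.07 pitch -0.11 roll 0.06 F u,v,z [-0.  -0.3 -4.5] M [-0.01  0.01 -0.01] gap 23.0
```

Aligned as in the go insertion. I advance so the nose goes in about 4 mm, then in 1 mm steps.

```bash
python3 -m creep '0 0 0 -.08 0 0 10; 0 0 0 -.08 0 0 10; 0 0 0 -.08 0 0 10; 0 0 0 0 0 0 10; 0 0 0 0 0 0 10'|head -1;python3 -c "
from h import *
gaugestate()"; python3 -m creep '0 0 0 -.02 0 0 10; 0 0 0 -.02 0 0 10; 0 0 0 0 0 0 10; 0 0 0 0 0 0 10; 0 0 0 0 0 0 10'|head -1;python3 -c "
from h import *
gaugestate()"
```

```text
t: 18.0
t 18.0 gauge u,v,z mm [ 7.128e+01  5.600e-01 -3.000e-02] yaw err 0.04 pitch -0.11 roll 0.07 F u,v,z [ 0.3  0.4 -3.5] M [ 0.01 -0.02 -0.04] gap 23.1
t: 18.5
t 18.5 gauge u,v,z mm [ 6.991e+01  5.900e-01 -5.000e-02] yaw err 0.08 pitch -0.11 roll 0.06 F u,v,z [-0.6 -0.1 -2.5] M [-0.02  0.01 -0.02] gap 22.8
```

```bash
python3 -m creep '0 0 0 -.02 0 0 10; 0 0 0 -.02 0 0 10; 0 0 0 0 0 0 10; 0 0 0 0 0 0 10; 0 0 0 0 0 0 10'|head -1;python3 -c "
from h import *
gaugestate()"
```

```text
t: 19.0
t 19.0 gauge u,v,z mm [ 6.907e+01  5.700e-01 -3.000e-02] yaw err 0.11 pitch -0.06 roll 0.06 F u,v,z [ 4.6 -0.5 -2.5] M [ 1.02 -0.24 -0.08] gap 23.3
```

Contact is exactly where predicted (69.1). I press on to about 10 N and hold.

```bash
python3 -m creep '0 0 0 -.017 0 0 10; 0 0 0 -.018 0 0 10; 0 0 0 0 0 0 10; 0 0 0 0 0 0 10; 0 0 0 0 0 0 10'|head -1;python3 -c "
from h import *
gaugestate()"
```

```text
t: 19.5
t 19.5 gauge u,v,z mm [6.899e+01 6.100e-01 1.000e-02] yaw err 0.17 pitch 0.02 roll 0.04 F u,v,z [ 9.3  0.5 -1.5] M [ 1.79 -0.34 -0.1 ] gap 23.2
```

```bash
python3 -m creep '0 0 0 -.005 0 0 10; 0 0 0 0 0 0 10; 0 0 0 0 0 0 10; 0 0 0 0 0 0 10; 0 0 0 0 0 0 10'|head -1;python3 -m creep '0 0 0 0 0 0 10; 0 0 0 0 0 0 10; 0 0 0 0 0 0 10; 0 0 0 0 0 0 10; 0 0 0 0 0 0 10'|head -1;python3 -c "
from h import *
gaugestate()"
python3 -m creep '0 0 0 .1 0 0 10; 0 0 0 .3 0 0 10; 0 0 0 .4 0 0 10; 0 0 0 .2 0 0 10; 0 0 0 0 0 0 10'|head -1
python3 -m creep '0 0 0 0 0 -.3 10; 0 0 0 0 0 -.7 10; 0 0 0 0 0 -.8 10; 0 0 0 0 0 -.6 10; 0 0 0 0 0 -.1 10'|head -1
python3 - <<'E'
from h import *
gaugestate(); plan([.5512,.1568,.2566],66.36,10)
E
```

```text
t: 20.0
t: 20.5
t 20.5 gauge u,v,z mm [6.9e+01 6.2e-01 2.0e-02] yaw err 0.17 pitch 0.03 roll 0.04 F u,v,z [10.   1.1 -1. ] M [ 1.77 -0.33 -0.09] gap 23.1
t: 21.0
t: 21.5
t 21.5 gauge u,v,z mm [105.83  -1.15 103.03] yaw err -0.04 pitch -0.06 roll 0.38 F u,v,z [-0.  -0.6 -4.1] M [-0.02  0.01  0.04] gap 23.0
0.0 0.0 0.11 0.61 -0.01 0.16; 0.0 0.0 0.11 0.61 -0.02 0.16; 0.0 0.0 0.11 0.61 -0.03 0.16; 0.0 0.0 0.11 0.61 -0.04 0.17; 0.0 0.0 0.11 0.61 -0.05 0.17; 
0.0 0.0 0.11 0.61 -0.06 0.17; 0.0 0.0 0.11 0.61 -0.07 0.17; 0.0 0.0 0.11 0.61 -0.07 0.17; 0.0 0.0 0.11 0.61 -0.08 0.17; 0.0 0.0 0.11 0.6 -0.09 0.17;
```

The no-go end held about 10 N for over 1 s at a hard stop without entering. It is withdrawn and raised. Back to above the rest, first level.

```bash
python3 -m creep '0 0 .11 .3 -.01 0 10; 0 0 .12 .7 -.03 0 10; 0 0 .12 .9 -.04 0 10; 0 0 .12 .9 -.05 0 10; 0 0 .12 .9 -.06 0 10'|head -1
python3 -m creep '0 0 .12 .9 -.08 0 10; 0 0 .12 .8 -.08 0 10; 0 0 .12 .5 -.08 0 10; 0 0 .12 .2 -.08 0 10; 0 0 .1 0 0 0 10'|head -1
python3 -m creep '0 0 0 0 0 0 10; 0 0 0 0 0 0 10; 0 0 0 0 0 0 10; 0 0 0 0 0 0 10; 0 0 0 0 0 0 10'|head -1
python3 - <<'E'
from h import *
o=r.get_obs(); print(o["tool_pos"],go([.5512,.1568,.2066],down(np.radians(66.15))))
E
```

```text
t: 22.0
t: 22.5
t: 23.0
[0.54780901 0.15876363 0.31930967] (array([0.011, 0.012, 0.003]), array([-0.006,  0.093,  2.818]))
```

```bash
python3 -m creep '0 0 0 0 .09 .2 10; 0 0 0 0 0 .6 10; 0 0 0 0 0 .6 10; 0 0 0 0 0 .4 10; 0 0 0 0 0 .2 10'|head -1
python3 -m creep '0 0 0 0 0 .1 10; 0 0 0 0 0 0 10; 0 0 0 0 0 0 10; 0 0 0 0 0 0 10; 0 0 0 0 0 0 10'|head -1
python3 - <<'E'
from h import *
w=imaging.read_camera("wrist"); cv2.imwrite("pics/rest.png",w["image"])
o=r.get_obs(); print(o["tool_pos"],o["force"],go([.5512,.1568,.2066],down(np.radians(66.15))))
E
```

```text
t: 23.5
t: 24.0
[0.55131005 0.15763065 0.23574448] [-0.5872681  -0.01959773 -3.72651822] (array([0.015, 0.007, 0.008]), array([-0.019,  0.004,  0.729]))
```

View pics/rest.png

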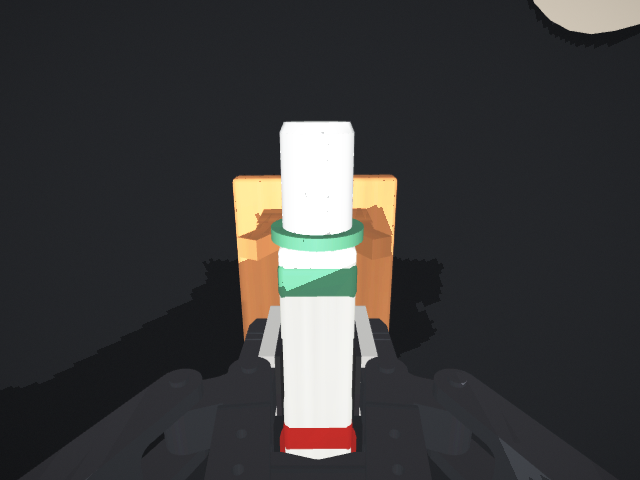

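The gauge (column 317) lines up with the rest (edges 233 and 397, centre 315), with 29 mm to go down. I lower it gently.

```bash
python3 -m creep '0 0 0 -.02 0 .2 10; 0 0 0 0 0 .25 10; 0 0 0 0 0 .17 10; 0 0 0 0 0 .05 10; 0 0 0 0 0 0 10'|grep -E "pos|force"
python3 -m creep '0 0 0 0 0 .025 10; 0 0 0 0 0 .02 10; 0 0 0 0 0 0 10; 0 0 0 0 0 0 10; 0 0 0 0 0 0 10'
python3 - <<'E'
from h import *
o=r.get_obs(); print(o["tool_pos"],o["force"],o["moment"],go([.5512,.1568,.2066],down(np.radians(66.15))))
E
```

```text
tool_pos: [0.5506, 0.1566, 0.2077]
force: [-0.3, -0.1, -2.3]
grasp_force: 59.7
t: 25.05
tool_pos: [0.5509, 0.1568, 0.2068]
eef_rot: [0.838, 0.546, -0.0, 0.001]
force: [0.8, 0.7, -3.1]
finger_gap: 0.0232
grasp_force: 59.7
[0.5508639  0.15675929 0.20675555] [ 0.8197576   0.69076493 -3.09135592] [-0.01929785  0.04324706 -0.00169137] (array([0.012, 0.011, 0.008]), array([0.004, 0.007, 0.004]))
```

```bash
python3 -m creep '0 0 0 0 0 .02 10; 0 0 0 0 0 0 10; 0 0 0 0 0 0 10; 0 0 0 0 0 0 10; 0 0 0 0 0 0 10'|grep -E "pos|force"
python3 -m creep '0 0 0 0 0 .015 10; 0 0 0 0 0 0 10; 0 0 0 0 0 0 10; 0 0 0 0 0 0 10; 0 0 0 0 0 0 10'|grep -E "pos|force"
```

```text
tool_pos: [0.5509, 0.1567, 0.2066]
force: [-3.7, -0.2, 5.6]
grasp_force: 61.0
tool_pos: [0.5509, 0.1566, 0.2066]
force: [-4.8, -2.1, 11.9]
grasp_force: 61.9
```

It is seated. I ease off a little, then open slowly.

```bash
python3 -m creep '0 0 0 0 0 -.025 10; 0 0 0 0 0 0 10; 0 0 0 0 0 0 10; 0 0 0 0 0 0 22; 0 0 0 0 0 0 24' 20 |grep -E "pos|force"
python3 -m creep '0 0 0 0 0 0 28; 0 0 0 0 0 0 34; 0 0 0 0 0 0 40; 0 0 0 0 0 0 50; 0 0 0 0 0 0 60'|grep -E "pos|force|gap"
python3 -m creep '0 0 0 0 0 0 70; 0 0 0 0 0 0 80; 0 0 0 0 0 0 80; 0 0 0 0 0 0 80; 0 0 0 0 0 0 80'|grep -E "pos|force|gap"
python3 -m creep '0 0 0 0 0 -.2 80; 0 0 0 0 0 -.5 80; 0 0 0 0 0 -1 80; 0 0 0 0 0 -1 80; 0 0 0 0 0 -1 80'
python3 -m creep '0 0 0 0 0 -.8 80; 0 0 0 0 0 -.3 80; 0 0 0 0 0 0 80; 0 0 0 0 0 0 80; 0 0 0 0 0 0 80'|head -1
python3 - <<'E'
from h import *
for i in range(2): c=imaging.read_camera("wrist")
cv2.imwrite("pics/end.png",c["image"])
for d in imaging.trace(c,"gauge")[:1]:
    ys,xs=np.nonzero(d["pixels"]); 
    for y in np.linspace(ys.min()+1,ys.max()-1,7).astype(int):
        k=xs[ys==y]; print(y,np.round(atz(c,((k.min()+k.max())/2,y),.05)[:2],4))
E
```

```text
tool_pos: [0.551, 0.1568, 0.2064]
force: [-1.5, 0.1, 2.6]
grasp_force: 2.0
tool_pos: [0.5508, 0.1567, 0.2061]
force: [0.9, -0.2, 0.5]
finger_gap: 0.0597
grasp_force: 0.0
tool_pos: [0.5508, 0.1567, 0.2062]
force: [0.0, 0.9, -0.2]
finger_gap: 0.0801
grasp_force: 0.0
t: 28.05
tool_pos: [0.5505, 0.1569, 0.3562]
eef_rot: [0.838, 0.546, -0.0, 0.001]
force: [0.7, -0.1, 0.6]
finger_gap: 0.0799
grasp_force: 0.0
t: 28.55
115 [0.5815 0.2283]
144 [0.5741 0.2086]
173 [0.5656 0.1884]
202 [0.5559 0.1675]
231 [0.547  0.1451]
260 [0.5364 0.1221]
290 [0.525  0.0971]
```

View pics/end.png

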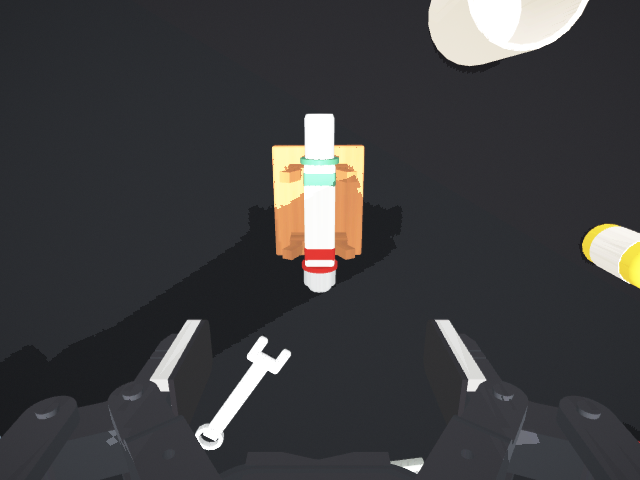

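The gauge lies in both notches at (320,205), in the same position as at the start, and the gripper is clear of everything. I hand in the job.

```bash
python3 -c "
from station import r
print(r.finish_job())"
```

```text
the job is handed in; nothing more can be done
None
```

The go end went fully home to its collar, the no-go end held about 10 N for over a second without entering, and the gauge is back in its rest with the gripper clear; the job is handed in, but no verdict was returned.

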